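# Right the fallen bottle and hold the tag box open

## Robot

A 6-joint arm with a two-finger parallel gripper is mounted at the origin on a cart in front of the work surface, level with it; the furniture and walls round the work are solid. World frame = base frame: x ahead of the robot, y to its left, z up, the work surface at z = 0. Lengths are in mm, angles in rad, forces in N, time in s.
With the tool pointing down it reaches from about 300 to 775 mm from the base axis. Payload 14.6 kg.
Tool frame: the origin (TCP) lies between the finger pads; the fingertips stand 17 mm ahead of it and the grasp point (between the pads) lies 2 mm behind it (tcp_to_tips is the distance from the TCP to the fingertips, in mm); z points along the fingers, x is the direction in which the jaws open and shut, and the axes are right-handed (so a half turn about z gives the same grasp; the last joint's range is limited). The gripper opens to 85 mm and grips with 20 to 120 N. Pads are 22 mm wide; open, the fingers measure 114 mm over their backs; the gripper's body (76 mm by 85 mm) begins 54 mm behind the grasp point. The pads swing forward as they close: fully open they stand 13 mm farther back than shut.
Start: joints at [1.11, 0.3, 1.521, -0, 1.321, -0.067], TCP at [211.032, 507.893, 248.281] pointing down, gripper open.
Joint ranges: [-3.03, 3.03], [-0.79, 2.21], [0.23, 2.52], [-1.04, 4.18], [0, 3.07], [-2.55, 2.55]. Speed limits (rad/s): [2.22, 2.22, 2.57, 3.14, 3.14, 3.14].

## Interface

Orientations are given as a unit quaternion [w, x, y, z].
In Python, from station import reach, move_l, goto_joints, set_gripper, wait, inverse_kinematics, observe, get_image, MotionError, hand_in, tcp_to_tips gives the robot as it stands. The module is installed in compiled form; this text tells all that it offers. Calls block until the motion is done:
- reach(position, orientation): joint-space move of the TCP to a pose.
- move_l(position, attitude=None, speed=150, contact_N=None): straight line of the TCP; attitude=None keeps the orientation; speed is the mean speed in mm/s. With contact_N (N) it stops when the force on the tool has changed by that much, and returns True; else False.
- goto_joints(angles): joint-space move.
- set_gripper(opening, newtons=None): opening from 0.0 (shut) to 1.0 (fully open); newtons is the grip in N (None keeps the last); returns when the fingers have stopped.
- wait(seconds).
- inverse_kinematics(position, orientation): joint angles nearest the present ones, or None.
- observe(): the state.
- get_image(name): name is "scene" or "side" or "wrist"; returns a dict with "image" (400x640x3 uint8, red, green, blue), "mtx" (3x3 intrinsics, pixels), "R" (3x3) and "t" (3): a world point X has camera coordinates R X + t; the wrist camera has in their place "T_tool_cam" (4x4, takes a point from camera to tool coordinates, whose origin is the TCP and whose axes are the tool frame's). Camera axes: x right, y down, z forward; pixel columns grow to the right and rows downward; lengths in mm; the calibration is good to about 2 mm. A picture is of the moment at which its call begins: read the wrist's pose just before it. There is no depth.
A pose or a line that the arm cannot do raises MotionError and nothing moves.
- hand_in(): hands the job in, once; it reports no verdict.
The state is a dict: "t": time; "qpos": joint angles; "joint_velocities": joint speeds; "tau": joint torques, N m; "tcp_pos": TCP position; "ee_rot": TCP orientation; "wrist_force": force on the tool from outside, world axes, zero at the start; "moment": the same for the moment, N m; "grip_width": opening from 0.0 (shut) to 1.0 (fully open).
Only numpy, scipy, OpenCV 4.12 (cv2) and the standard library are available. Lean on these libraries where they do the work, as an engineer would, in place of code of your own. Each camera call takes 0.05 s, during which the arm holds its last target. There are 200 camera calls.

## Task

One of the three amber dropper bottles on the plywood board has fallen over: stand it upright on the free dark round spot, in line with the other two, and let go of it. Then lift the lid of the near beech box by its dark wooden pull and hold it about 50 degrees open, so that I can take out tags for the bottles; the lid falls shut when let go, so finish while still gripping the pull and holding the lid steady there. Leave the two standing bottles, the hand stamp and the wick spool where they are.

Things in the scene. Friction and masses are not known exactly. Their poses are not given: they have to be found in the camera images.
- bottle_a_mid (a point): the FALLEN bottle: amber glass dropper bottle with a black dropper cap, body 34 mm across and 68 mm tall, cap 22 mm across, 105 mm tall in all, about 75 g; lies on its side on the board, its base about at the free spot, its cap pointing to the right (turned from 10 degrees away from the robot to 40 degrees towards it); the point is on its axis half-way up (52.5 mm above its base); its z axis runs from base to cap.
- bottle_b_mid (a point): a standing bottle on the board, to be left alone: amber glass dropper bottle with a black dropper cap, body 34 mm across and 68 mm tall, cap 22 mm across, 105 mm tall in all, about 75 g; the point is on its axis half-way up (52.5 mm above its base); its z axis runs from base to cap.
- bottle_c_mid (a point): the other standing bottle, to be left alone: amber glass dropper bottle with a black dropper cap, body 34 mm across and 68 mm tall, cap 22 mm across, 105 mm tall in all, about 75 g; the point is on its axis half-way up (52.5 mm above its base); its z axis runs from base to cap.
- spot0 (a point): centre of the nearest of three dark round spots (46 mm across) on the fixed plywood board (270 x 250 x 8 mm), on the board's top face, 8 mm above the table; the spots lie 95 mm apart in a row leading away from the robot (the board's x axis). Two carry a standing bottle, the one left free is the fallen bottle's
- spot1 (a point): centre of the middle of three dark round spots (46 mm across) on the fixed plywood board (270 x 250 x 8 mm), on the board's top face, 8 mm above the table; the spots lie 95 mm apart in a row leading away from the robot (the board's x axis). Two carry a standing bottle, the one left free is the fallen bottle's
- spot2 (a point): centre of the farthest of three dark round spots (46 mm across) on the fixed plywood board (270 x 250 x 8 mm), on the board's top face, 8 mm above the table; the spots lie 95 mm apart in a row leading away from the robot (the board's x axis). Two carry a standing bottle, the one left free is the fallen bottle's
- pull_grip (a point): centre line of the pull, a dark wooden tongue (16 mm wide, 12 mm thick) that stands 58 mm out from the front edge of the near box's lid, towards the robot; the point is 40 mm out from that edge, 76 mm above the table when shut. y axis: across the tongue, parallel to the hinge; -x: out along the tongue. It can turn about y between fingers that pinch it across y
- case_hinge (a point): middle of the lid's hinge line at the back of the near beech box (141 x 206 x 71 mm, fixed to the table), 63 mm above the table; the hinge line is its y axis. pull_grip moves round it on a radius of about 176 mm
- case_lid (a joint): opening of the lid of the near beech box in rad: 0 shut, 0.87 = 50 degrees open; the front edge rises. No spring; the lid falls shut under its own weight (about 0.2 kg)
- stamp_mid (a point): hand stamp with brown turned handle and brass foot, 28 mm across, 82 mm tall, standing on the table, to be left alone; point half-way up
- spool_mid (a point): spool of white wick with wooden ends, 52 mm across and 36 mm tall, on the table, to be left alone; point at its centre
Not all that is in view belongs to the job. Leave any blue or green look-alike of the part that bears bottle_a_mid alone. Leave any blue or red look-alike of the part that bears bottle_b_mid alone.

How it is judged (in metres and radians):
On the way, in this order (a step that is already met when the one before it is completed fails the run):
1. the fallen bottle stands upright on the free spot and is let go, the lid still shut (angle between bottle_a_mid's own z axis and vertical below 0.12 rad and (horizontal distance between bottle_a_mid and spot0 below 0.02 m or horizontal distance between bottle_a_mid and spot1 below 0.02 m or horizontal distance between bottle_a_mid and spot2 below 0.02 m) and z of bottle_a_mid in the frame of spot0 below 0.058 m and value of joint case_lid below 0.06 rad and distance between the grasp point and bottle_a_mid above 0.07 m), for 0.3 s.
2. the lid is held about 50 degrees open by its pull (value of joint case_lid between 0.76 and 0.99 rad and contact force between the fingers and lid_pull_c0 above 0.3 N), for 0.3 s.
At the end, for the whole second after the job is handed in: all three bottles stand upright (within 7 degrees), the once fallen one on the board with its axis within 20 mm of a spot's centre; the lid is held still between 43.5 and 56.5 degrees open (0.76 to 0.99 rad) by the fingers on the wooden pull (all of step 2 and angle between each of bottle_a_mid, bottle_b_mid, bottle_c_mid's own z axis and vertical below 0.12 rad and (horizontal distance between bottle_a_mid and spot0 below 0.02 m or horizontal distance between bottle_a_mid and spot1 below 0.02 m or horizontal distance between bottle_a_mid and spot2 below 0.02 m) and z of bottle_a_mid in the frame of spot0 below 0.058 m and velocity of joint case_lid between -0.1 and 0.1 rad/s); the arm keeps its last pose, push and grip.
It fails at once if a standing bottle is moved more than 25 mm or tipped (distance of any of bottle_b_mid, bottle_c_mid from where it was at the start of the episode above 0.025 m).
It fails at once if the hand stamp or the wick spool is moved more than 25 mm (distance of any of stamp_mid, spool_mid from where it was at the start of the episode above 0.025 m).
It also fails if it takes over 48 s, if anything falls off the work surface, if the arm or the gripper's body presses on something with over 40 N, if the wrist force passes 120 N, or if a joint passes its speed limit or range.

## Working session

There is one attempt and no reset: what is moved stays moved. The work goes in short steps, each a Python script; the robot and the scene stay as the last script left them, time stands still between calls to the robot, and variables do not carry over. Pictures are saved under pics/ and viewed, about 8 in all and at most 12, crops included, and the job is handed in when it is done.

```bash
mkdir -p pics; python3 - <<'E'
from station import *
import cv2,pickle
d={}
for n in("scene","side"):
    g=get_image(n);d[n]=g;cv2.imwrite(f"pics/{n}0.png",g["image"][:,:,::-1]);print(n,g["mtx"].tolist(),(-g["R"].T@g["t"]).tolist())
pickle.dump(d,open("cams.pkl","wb"));o=observe();print(o["t"],o["ee_rot"],tcp_to_tips)
E
```

```text
scene [[372.6913312230631, 0.0, 323.33398366091325], [0.0, 372.6913312230631, 195.80142332335424], [0.0, 0.0, 1.0]] [213.20999445184088, -806.6954852590337, 577.4157033931805]
side [[410.8960631197922, 0.0, 323.6655689499302], [0.0, 410.8960631197922, 197.34777734032403], [0.0, 0.0, 1.0]] [305.66415768699267, -1006.7206590023818, 436.6656953218153]
0.1 [ 2.58164035e-04  8.31781315e-01  5.55103188e-01 -4.77560351e-04] 17.0
```

View pics/scene0.png

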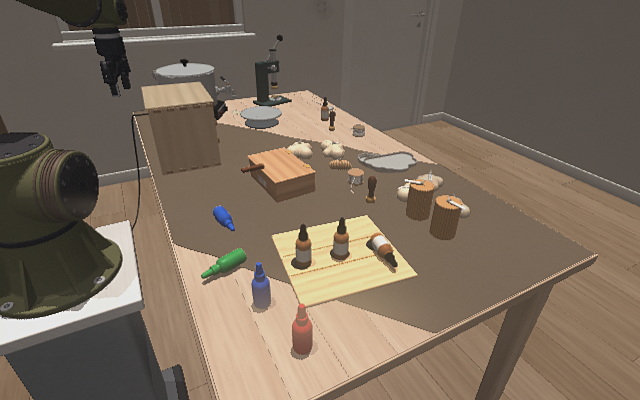

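View pics/side0.png

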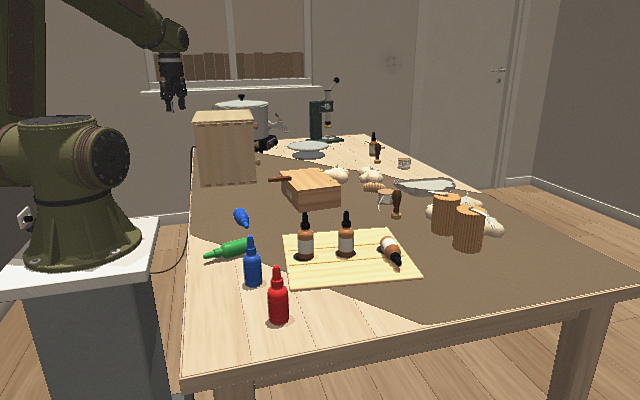

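The scene view shows the board with amber bottles standing at (303,245) and (341,238). The fallen amber bottle is at (383,248), with its cap at (392,262), so the far spot is the free one. The lying look-alikes are green (225,264) and blue (224,218); the standing ones are blue (261,288) and red (302,330). All four are to be left alone. The near box is at (283,172) with its pull at (253,168). I'll confirm in one enlarged crop.

```bash
python3 - <<'E'
import pickle,cv2,numpy as np
d=pickle.load(open("cams.pkl","rb"))
a=d["scene"]["image"][205:305,265:420,::-1];b=d["scene"]["image"][140:205,235:390,::-1]
im=cv2.resize(np.vstack([b,a]),None,fx=3.6,fy=3.6,interpolation=cv2.INTER_CUBIC)
cv2.imwrite("pics/crop.png",im);print(im.shape)
E
```

```text
(594, 558, 3)
```

View pics/crop.png

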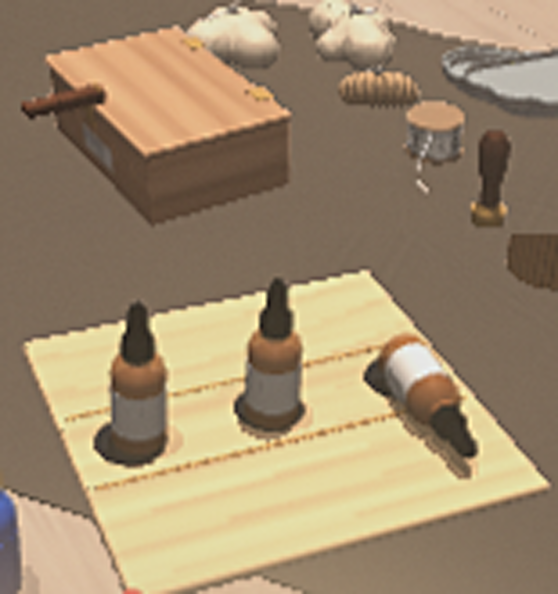

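The crop confirms it: amber fallen bottle with a white label at crop (415,380), base towards the far spot at about (375,372), and cap tip at (470,450). The box lid has hinges at the far edge, and the pull runs from (103,93) to (25,108).

```bash
cat > h.py <<'E'
import numpy as np,cv2,pickle
from scipy.spatial.transform import Rotation as Ro
from station import *
def ray(K,R,t,px,z):
    R=np.array(R);c=-R.T@np.array(t);v=R.T@np.linalg.solve(np.array(K),[px[0],px[1],1]);return c+v*(z-c[2])/v[2]
def quat(xa,za):   # tool x (jaw) and z (finger) directions -> wxyz
    za=np.array(za,float);za/=np.linalg.norm(za);xa=np.array(xa,float);xa-=za*(xa@za);xa/=np.linalg.norm(xa)
    q=Ro.from_matrix(np.c_[xa,np.cross(za,xa),za]).as_quat();return [float(v) for v in np.r_[q[3],q[:3]]]
def wristcam():
    o=observe();g=get_image("wrist");q=o["ee_rot"];T=np.eye(4);T[:3,:3]=Ro.from_quat([*q[1:],q[0]]).as_matrix();T[:3,3]=o["tcp_pos"]
    M=np.linalg.inv(T@np.array(g["T_tool_cam"]));return g["image"],g["mtx"],M[:3,:3],M[:3,3]
E
python3 - <<'E'
from h import *
d=pickle.load(open("cams.pkl","rb"))["scene"]
P=lambda p,z:print(p,z,ray(d["mtx"],d["R"],d["t"],p,z).round(0))
lo=lambda x,y:(265+x/3.6,205+(y-234)/3.6)
hi=lambda x,y:(235+x/3.6,140+y/3.6)
for p in[(138,448),(273,418)]:P(lo(*p),8)
P(lo(393,366),25);P(lo(468,448),25)
for p in[(25,343),(368,272),(548,487),(128,590)]:P(lo(*p),8)
print("box");
for p in[(47,57),(180,28),(290,113),(150,155)]:P(hi(*p),71)
for p in[(25,108),(103,93)]:P(hi(*p),76)
P(hi(488,220),0);P(hi(435,155),0)
g=get_image("wrist");print(np.array(g["T_tool_cam"]).round(2).tolist(),g["mtx"])
E
```

```text
(303.3333333333333, 264.44444444444446) 8 [ 484. -222.    8.]
(340.8333333333333, 256.1111111111111) 8 [ 574. -236.    8.]
(374.16666666666663, 241.66666666666666) 25 [ 662. -244.   25.]
(395.0, 264.44444444444446) 25 [ 656. -332.   25.]
(271.94444444444446, 235.27777777777777) 8 [461. -88.   8.]
(367.22222222222223, 215.55555555555554) 8 [ 724. -123.    8.]
(417.22222222222223, 275.27777777777777) 8 [ 692. -368.    8.]
(300.55555555555554, 303.8888888888889) 8 [ 429. -325.    8.]
box
(248.05555555555554, 155.83333333333334) 71 [518. 256.  71.]
(285.0, 147.77777777777777) 71 [648. 263.  71.]
(315.55555555555554, 171.38888888888889) 71 [662.  65.  71.]
(276.6666666666667, 183.05555555555554) 71 [533.  50.  71.]
(241.94444444444446, 170.0) 76 [468. 160.  76.]
(263.6111111111111, 165.83333333333334) 76 [534. 158.  76.]
(370.55555555555554, 201.11111111111111) 0 [783. -54.   0.]
(355.8333333333333, 183.05555555555554) 0 [803.  58.   0.]
[[1.0, -0.0, 0.0, -0.5], [-0.0, 0.96, 0.27, -69.22], [-0.0, -0.27, 0.96, -125.62], [0.0, 0.0, 0.0, 1.0]] [[340.46519339   0.         326.04910519]
 [  0.         340.46519339 197.17577866]
 [  0.           0.           1.        ]]
```

```bash
cat >> h.py <<'E'
PHI=np.radians(20)
def plan(base,cap,spot,s,psi=0.,h=45.,zg=31.):
    """bottle axis endpoints (lying), spot xy -> grasp pos/quat, place pos/quat, retreat dir. psi: extra yaw at placing"""
    a=np.r_[np.array(cap[:2])-base[:2],0];a/=np.linalg.norm(a);up=np.array([0,0,1.])
    z0=-np.cos(PHI)*up-np.sin(PHI)*a; x0=s*np.cross(up,a); q0=Ro.from_matrix(np.c_[x0,np.cross(z0,x0),z0])
    axpt=np.r_[base[:2],25.]+h*a; p0=axpt-z0*(zg-25)/np.cos(PHI)
    n=np.cross(a,up); R=Ro.from_rotvec(psi*up)*Ro.from_rotvec(n*np.pi/2)
    p1=np.r_[spot[:2],8.]+R.apply(p0-np.r_[base[:2],25.]); q1=R*q0
    w=lambda q:[float(v) for v in np.r_[q.as_quat()[3],q.as_quat()[:3]]]
    return p0,w(q0),p1,w(q1),q1.as_matrix()[:,2],q0.as_matrix()[:,2]
E
python3 - <<'E'
from h import *
base=[662,-244];cap=[656,-332];spot=[665,-249]
for s in(1,-1):
  for psi in(-.5,-.25,0,.25,.5):
    p0,q0,p1,q1,z1,z0=plan(base,cap,spot,s,psi)
    f=lambda p,q:(lambda r:None if r is None else np.round(r,2).tolist())(inverse_kinematics(list(map(float,p)),q))
    print(s,psi,z1.round(2),p1.round());print(f(p0,q0),f(p0-100*z0,q0),f(p1+[0,0,100],q1),f(p1,q1),f(p1-110*z1,q1))
for s in(1,-1):
  for p in([640,-220,220],[493,159,74],[565,159,210]):print(s,p,inverse_kinematics(p,quat([s*(p[2]==220),s*(p[2]!=220),0],[0,0,-1])))
E
```

```text
Traceback (most recent call last):
  File "h.py", line 15, in plan
    a=np.r_[np.array(cap[:2])-base[:2],0];a/=np.linalg.norm(a);up=np.array([0,0,1.])
                                          ^^^^^^^^^^^^^^^^^^^^
numpy._core._exceptions._UFuncOutputCastingError: Cannot cast ufunc 'divide' output from dtype('float64') to dtype('int64') with casting rule 'same_kind'
```

```bash
sed -i 's/base\[:2\],0\];a\/=/base[:2],0.];a\/=/' h.py
python3 - <<'E'
from h import *
base=[662,-244];cap=[656,-332];spot=[665,-249]
for s in(1,-1):
  for psi in(-.5,-.25,0,.25,.5):
    p0,q0,p1,q1,z1,z0=plan(base,cap,spot,s,psi)
    f=lambda p,q:(lambda r:None if r is None else np.round(r,2).tolist())(inverse_kinematics(list(map(float,p)),q))
    print(s,psi,z1.round(2),p1.round());print(f(p0,q0),f(p0-100*z0,q0),f(p1+[0,0,100],q1),f(p1,q1),f(p1-110*z1,q1))
for s in(1,-1):
  for p in([640,-220,220],[493,159,74],[565,159,210]):print(s,p,inverse_kinematics(p,quat([s*(p[2]==220),s*(p[2]!=220),0],[0,0,-1])))
E
```

```text
1 -0.5 [-0.51 -0.79 -0.34] [ 668. -244.   55.]
[-0.56, 0.98, 0.99, 0.31, 1.35, -0.59] [-0.6, 0.92, 0.87, 0.3, 1.53, -0.57] None None None
1 -0.25 [-0.29 -0.89 -0.34] [ 667. -243.   55.]
[-0.56, 0.98, 0.99, 0.31, 1.35, -0.59] [-0.6, 0.92, 0.87, 0.3, 1.53, -0.57] None None None
1 0 [-0.06 -0.94 -0.34] [ 665. -243.   55.]
[-0.56, 0.98, 0.99, 0.31, 1.35, -0.59] [-0.6, 0.92, 0.87, 0.3, 1.53, -0.57] None None None
1 0.25 [ 0.17 -0.92 -0.34] [ 664. -243.   55.]
[-0.56, 0.98, 0.99, 0.31, 1.35, -0.59] [-0.6, 0.92, 0.87, 0.3, 1.53, -0.57] None None None
1 0.5 [ 0.39 -0.85 -0.34] [ 662. -244.   55.]
[-0.56, 0.98, 0.99, 0.31, 1.35, -0.59] [-0.6, 0.92, 0.87, 0.3, 1.53, -0.57] None None None
-1 -0.5 [-0.51 -0.79 -0.34] [ 668. -244.   55.]
[-0.56, 0.98, 0.99, 0.31, 1.35, 2.55] None None None None
-1 -0.25 [-0.29 -0.89 -0.34] [ 667. -243.   55.]
[-0.56, 0.98, 0.99, 0.31, 1.35, 2.55] None None None None
-1 0 [-0.06 -0.94 -0.34] [ 665. -243.   55.]
[-0.56, 0.98, 0.99, 0.31, 1.35, 2.55] None None None None
-1 0.25 [ 0.17 -0.92 -0.34] [ 664. -243.   55.]
[-0.56, 0.98, 0.99, 0.31, 1.35, 2.55] None None None None
-1 0.5 [ 0.39 -0.85 -0.34] [ 662. -244.   55.]
[-0.56, 0.98, 0.99, 0.31, 1.35, 2.55] None None None None
1 [640, -220, 220] [-3.85203927e-01  6.10035510e-01  1.14244991e+00 -4.44089210e-16
  1.38910723e+00 -3.85203927e-01]
1 [493, 159, 74] [ 2.41268354e-01  4.47948406e-01  1.76793176e+00 -4.44089210e-16
  9.25712484e-01 -1.32952797e+00]
1 [565, 159, 210] [ 2.11924091e-01  4.13818160e-01  1.45812341e+00 -4.44089210e-16
  1.26965109e+00 -1.35887224e+00]
-1 [640, -220, 220] None
-1 [493, 159, 74] [ 2.41268354e-01  4.47948406e-01  1.76793176e+00 -4.44089210e-16
  9.25712484e-01  1.81206468e+00]
-1 [565, 159, 210] [ 2.11924091e-01  4.13818160e-01  1.45812341e+00 -4.44089210e-16
  1.26965109e+00  1.78272042e+00]
```

```bash
python3 - <<'E'
from h import *
c=np.array([665,-249,55.])
for ph in(10,25,40,55,70):
  row=[]
  for az in range(-180,180,15):
    p,a=np.radians(ph),np.radians(az)
    z=np.array([np.cos(p)*np.cos(a),np.cos(p)*np.sin(a),-np.sin(p)])
    for s in(1,-1):
      x=s*np.array([-np.sin(a),np.cos(a),0])
      r=inverse_kinematics([float(v) for v in c],quat(x,z)); r2=inverse_kinematics([float(v) for v in c-110*z],quat(x,z))
      if r is not None: row.append((az,s,r2 is not None,np.round(r,1).tolist()))
  print(ph,*row,sep="\n ")
E
```

```text
10
 (-45, 1, True, [-0.2, 0.9, 1.8, 3.8, 1.0, 1.2])
 (-45, -1, True, [-0.2, 0.9, 1.8, 3.8, 1.0, -1.9])
 (-30, 1, True, [-0.4, 0.8, 1.8, 3.3, 0.9, 1.5])
 (-30, -1, True, [-0.4, 0.8, 1.8, 3.3, 0.9, -1.7])
 (-15, 1, True, [-0.5, 0.8, 1.8, 2.9, 0.9, 1.7])
 (-15, -1, True, [-0.5, 0.8, 1.8, 2.9, 0.9, -1.4])
 (0, 1, True, [-0.6, 0.8, 1.8, 2.4, 1.0, 1.9])
 (0, -1, True, [-0.6, 0.8, 1.8, 2.4, 1.0, -1.2])
 (15, 1, True, [-0.7, 0.9, 1.7, 2.0, 1.1, 2.1])
 (15, -1, True, [-0.7, 0.9, 1.7, 2.0, 1.1, -1.0])
 (30, 1, True, [-0.7, 0.9, 1.5, 1.7, 1.2, 2.2])
 (30, -1, True, [-0.7, 0.9, 1.5, 1.7, 1.2, -0.9])
 (45, 1, True, [-0.7, 1.0, 1.3, 1.5, 1.4, 2.4])
 (45, -1, True, [-0.7, 1.0, 1.3, 1.5, 1.4, -0.8])
 (60, 1, True, [-0.7, 1.1, 1.1, 1.3, 1.6, 2.4])
 (60, -1, True, [-0.7, 1.1, 1.1, 1.3, 1.6, -0.7])
 (75, 1, False, [-0.7, 1.2, 0.9, 1.2, 1.8, 2.5])
 (75, -1, True, [-0.7, 1.2, 0.9, 1.2, 1.8, -0.6])
 (90, -1, False, [-0.7, 1.4, 0.6, 1.1, 2.1, -0.6])
25
 (-150, 1, False, [-0.2, 1.5, 0.3, -0.9, 2.2, 0.6])
 (-150, -1, False, [-0.2, 1.5, 0.3, -0.9, 2.2, -2.5])
 (-135, 1, False, [-0.2, 1.3, 0.6, -0.9, 1.9, 0.6]
[... 5625 characters left out ...]
 (60, -1, True, [-0.5, 0.8, 1.2, 0.4, 1.1, -0.2])
 (75, -1, True, [-0.5, 0.9, 1.1, 0.4, 1.3, -0.4])
 (90, 1, False, [-0.5, 0.9, 1.0, 0.3, 1.4, 2.5])
 (90, -1, True, [-0.5, 0.9, 1.0, 0.3, 1.4, -0.6])
 (105, 1, True, [-0.5, 1.0, 0.9, 0.3, 1.5, 2.3])
 (105, -1, True, [-0.5, 1.0, 0.9, 0.3, 1.5, -0.8])
 (120, 1, True, [-0.5, 1.0, 0.9, 0.2, 1.5, 2.1])
 (120, -1, True, [-0.5, 1.0, 0.9, 0.2, 1.5, -1.0])
 (135, 1, True, [-0.4, 1.0, 0.8, 0.1, 1.6, 1.9])
 (135, -1, True, [-0.4, 1.0, 0.8, 0.1, 1.6, -1.2])
 (150, 1, True, [-0.4, 1.0, 0.8, 0.0, 1.6, 1.7])
 (150, -1, True, [-0.4, 1.0, 0.8, 0.0, 1.6, -1.5])
 (165, 1, True, [-0.4, 1.1, 0.8, -0.0, 1.6, 1.4])
 (165, -1, True, [-0.4, 1.1, 0.8, -0.0, 1.6, -1.7])
```

```bash
python3 - <<'E'
from h import *
base=[662,-244];cap=[656,-332];spot=[665,-249]
reach([630,-300,230],quat([1,0,0],[0,0,-1]))
im,K,R,t=wristcam();pickle.dump((im,K,R,t),open("w1.pkl","wb"));cv2.imwrite("pics/w1.png",im[:,:,::-1]);print(observe()["t"])
f=lambda p,q:(lambda r:None if r is None else np.round(r,2).tolist())(inverse_kinematics(list(map(float,p)),q))
for az in(45,55,65):
    psi=np.radians(az+94);p0,q0,p1,q1,z1,z0=plan(base,cap,spot,1,psi)
    print(az,z1.round(2),p1.round(),f(p0,q0),f(p1+[0,0,130],q1),f(p1,q1),f(p1-110*z1,q1),f(p1-110*z1+[0,0,150],q1))
E
```

```text
3.3833
45 [ 0.66  0.67 -0.34] [ 661. -253.   55.] [-0.56, 0.98, 0.99, 0.31, 1.35, -0.59] None [-0.73, 0.96, 1.35, 1.34, 1.3, 2.44] [-0.89, 0.89, 1.38, 1.24, 1.43, 2.45] None
55 [ 0.54  0.77 -0.34] [ 662. -254.   55.] [-0.56, 0.98, 0.99, 0.31, 1.35, -0.59] None [-0.73, 1.02, 1.22, 1.22, 1.44, 2.48] [-0.87, 0.99, 1.18, 1.14, 1.58, 2.5] None
65 [ 0.4   0.85 -0.34] [ 662. -254.   55.] [-0.56, 0.98, 0.99, 0.31, 1.35, -0.59] None [-0.72, 1.09, 1.07, 1.13, 1.6, 2.5] [-0.85, 1.1, 0.95, 1.07, 1.75, 2.54] None
```

View pics/w1.png

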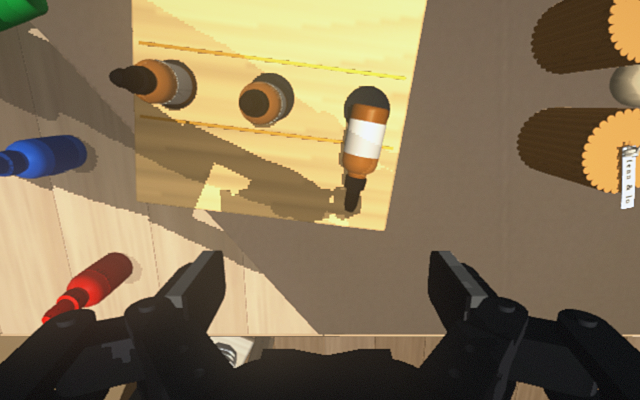

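The wrist view shows the free spot disc at about (367,104). The fallen bottle's base edge is at about (371,104) and its cap tip at (351,210). The standing bottles are to the left at (267,100) and (175,85).

```bash
python3 - <<'E'
from h import *
im,K,R,t=pickle.load(open("w1.pkl","rb"))
P=lambda p,z:ray(K,R,t,p,z)
hsv=cv2.cvtColor(im,cv2.COLOR_RGB2HSV)
# dark spot pixels visible (ring beyond bottle base)
for p,z in[((371,104),25),((351,210),19),((353,178),19),((367,104),8),((344,104),8),((390,104),8),((367,85),8)]:print(p,z,P(p,z).round(1))
base,cap=P((371,104),25),P((352,195),25)
spot=P((367,106),8)
f=lambda p,q:inverse_kinematics(list(map(float,p)),q)
import h
for ph in(10,20):
  h.PHI=np.radians(ph)
  for az in(35,50,60):
    a0=np.degrees(np.arctan2(*(cap-base)[[1,0]]))
    p0,q0,p1,q1,z1,z0=plan(base,cap,spot,1,np.radians(az-a0))
    print(ph,az,p1.round(),z1.round(2),"heights",[z for z in range(0,260,20) if f(p1+[0,0,z],q1) is not None],"back100",[z for z in range(0,260,20) if f(p1-100*z1*[1,1,0]+[0,0,z],q1) is not None])
E
```

```text
(371, 104) 25 [ 670.9 -232.3   25. ]
(351, 210) 19 [ 654.8 -338.3   19. ]
(353, 178) 19 [ 656.1 -304.4   19. ]
(367, 104) 8 [ 669.1 -232.3    8. ]
(344, 104) 8 [ 646.5 -232.3    8. ]
(390, 104) 8 [ 691.8 -232.3    8. ]
(367, 85) 8 [ 668.5 -214.5    8. ]
10 35 [ 664. -238.   54.] [ 0.81  0.56 -0.17] heights [0, 20, 40, 60, 80, 100, 120, 140, 160] back100 [0, 20, 40, 60, 80, 100, 120, 140, 160, 180]
10 50 [ 665. -239.   54.] [ 0.63  0.75 -0.17] heights [0, 20, 40, 60, 80, 100, 120] back100 [0, 20, 40, 60, 80, 100, 120, 140]
10 60 [ 666. -239.   54.] [ 0.49  0.85 -0.17] heights [0, 20, 40, 60, 80, 100] back100 [0, 20, 40, 60, 80]
20 35 [ 664. -238.   55.] [ 0.77  0.54 -0.34] heights [0, 20, 40, 60, 80, 100] back100 [0, 20, 40, 60, 80, 100, 120]
20 50 [ 665. -239.   55.] [ 0.6   0.72 -0.34] heights [0, 20, 40, 60] back100 [0, 20, 40, 60, 80]
20 60 [ 666. -239.   55.] [ 0.47  0.81 -0.34] heights [0, 20, 40, 60] back100 [0, 20, 40, 60]
```

```bash
python3 - <<'E'
from h import *
im,K,R,t=pickle.load(open("w1.pkl","rb"))
# top-down map of plane z=8: u=(x-560)*4, v=(-190-y)*4 
c=np.array([[560,-190],[720,-190],[720,-340],[560,-340]],float)
px=[];
for x,y in c:
    q=K@(R@np.array([x,y,8.])+t);px.append(q[:2]/q[2])
H=cv2.getPerspectiveTransform(np.float32(px),np.float32([[0,0],[640,0],[640,600],[0,600]]))
w=cv2.warpPerspective(im,H,(640,600),flags=cv2.INTER_CUBIC)
for k in range(0,640,80):cv2.putText(w,str(560+k//4),(k,12),0,.4,(255,0,0));cv2.putText(w,str(-190-k//4),(0,k+12),0,.4,(255,0,0));cv2.line(w,(k,0),(k,599),(200,200,255),1);cv2.line(w,(0,k),(639,k),(200,200,255),1)
cv2.imwrite("pics/top.png",w[:,:,::-1])
E
```

```text
(no output)
```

View pics/top.png

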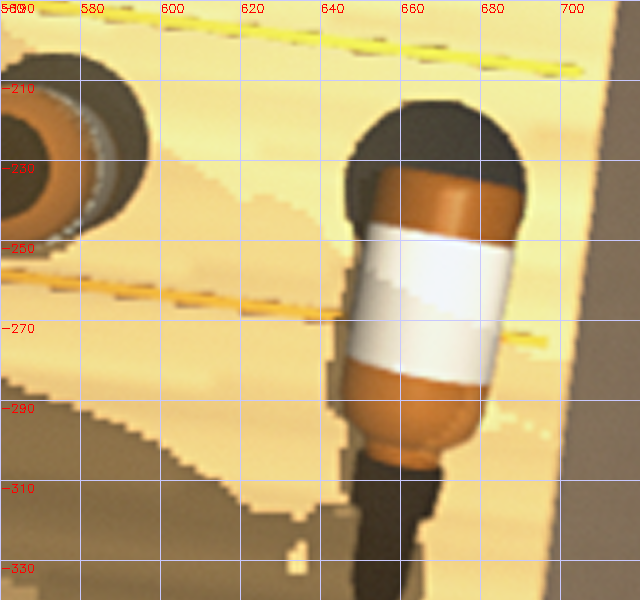

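The rectified view puts spot2 at (668.8,-237.5) and spot1 at (574.5,-226), 95 mm apart as specified. The bottle's base is at (670,-234) and its axis heading is about -99°. I'll grasp it now.

```bash
cat >> h.py <<'E'
PHI=np.radians(15)
A=np.radians(-99.2); BASE=np.array([670.,-234.]); CAP=BASE+100*np.array([np.cos(A),np.sin(A)]); SPOT=np.array([668.8,-237.5])
L=lambda p:[float(v) for v in p]
E
python3 - <<'E'
from h import *
f=lambda p,q:inverse_kinematics(L(p),q)
for az in(30,40,50):
    p0,q0,p1,q1,z1,z0=plan(BASE,CAP,SPOT,1,np.radians(az)-A,h=42)
    print(az,p1.round(),[(y,z) for y in(-20,-60,-100,-130) for z in(60,100,120,140,160) if f(p1+[0,y,z],q1) is not None])
set_gripper(0.75,50)
reach(L(p0-90*z0),q0);move_l(L(p0),speed=120)
set_gripper(0.0,50);print(observe()["grip_width"],observe()["wrist_force"])
move_l(L(p0+[0,-30,160]),speed=200)
o=observe();print(o["t"],o["grip_width"],o["qpos"].round(2) if hasattr(o["qpos"],"round") else o["qpos"])
g=get_image("side");s=get_image("scene");cv2.imwrite("pics/lift.png",np.vstack([g["image"][80:330,250:570],s["image"][80:330,250:570]])[:,:,::-1])
E
```

```text
30 [ 664. -240.   52.] [(-20, 60), (-20, 100), (-20, 120), (-20, 140), (-60, 60), (-60, 100), (-60, 120), (-100, 60), (-130, 60)]
40 [ 664. -241.   52.] [(-20, 60), (-20, 100), (-60, 60), (-100, 60)]
50 [ 665. -242.   52.] [(-20, 60), (-60, 60)]
0.38565006202992436 [-1.39205862 -1.27219813  5.70367113]
6.5167 0.38660581022524076 [-0.56  0.82  0.89  0.24  1.54 -0.42]
```

View pics/lift.png

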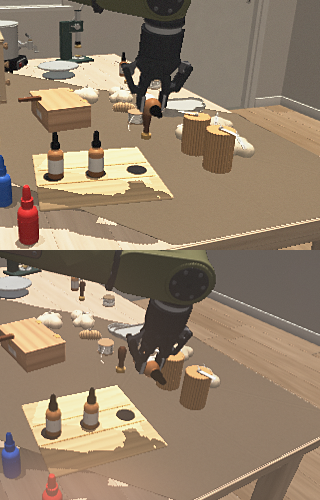

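The bottle is held (opening about 33 mm) and the free spot is clearly visible. Next I'll swing it upright by way of a high waypoint.

```bash
python3 - <<'E'
from h import *
pl=lambda az:plan(BASE,CAP,SPOT,1,np.radians(az)-A,h=42)
_,_,p3,q3,_,_=pl(30);_,_,p5,q5,z5,_=pl(50)
reach(L(p3+[0,-60,120]),q3);print(observe()["tcp_pos"],observe()["grip_width"])
reach(L(p5+[0,-60,60]),q5)
move_l(L(p5+[0,0,50]),speed=120)
o=observe();print(o["t"],o["tcp_pos"],o["grip_width"])
d={n:get_image(n) for n in("scene","side")};pickle.dump(d,open("up.pkl","wb"))
cv2.imwrite("pics/up.png",cv2.resize(np.hstack([d[n]["image"][130:300,270:450] for n in d]),None,fx=2.2,fy=2.2,interpolation=2)[:,:,::-1])
E
```

```text
[ 663.70998612 -300.45931322  171.72589063] 0.3871260134018939
10.2083 [ 665.15486485 -242.57256416  102.77981116] 0.3878895684345089
```

View pics/up.png

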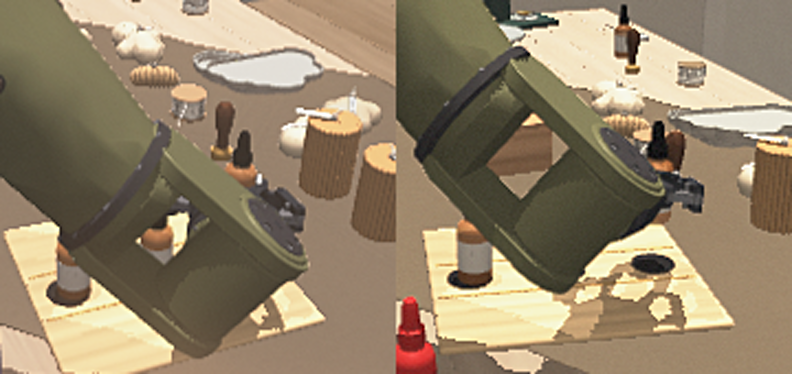

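The bottle stands upright over the spot in both views. The wrist housing hangs low on the right, so I'll check its clearance before lowering.

```bash
python3 - <<'E'
from h import *
d=pickle.load(open("up.pkl","rb"))
for n,p in(("scene",(361,291)),("side",(342,262))):
    g=d[n]
    for z in(30,60,90,120):print(n,z,ray(g["mtx"],g["R"],g["t"],p,z).round())
g=pickle.load(open("cams.pkl","rb"))["scene"];print("red",ray(g["mtx"],g["R"],g["t"],(302,350),0))
A_,B=[np.vstack([d[n]["mtx"]@np.c_[d[n]["R"],d[n]["t"]]]) for n in("scene","side")]
X=cv2.triangulatePoints(A_,B,np.array([[361.],[291.]]),np.array([[342.],[262.]]));print((X[:3]/X[3]).ravel())
E
```

```text
scene 30 [ 542. -369.   30.]
scene 60 [ 524. -393.   60.]
scene 90 [ 506. -417.   90.]
scene 120 [ 488. -441.  120.]
side 30 [ 542. -304.   30.]
side 60 [ 525. -355.   60.]
side 90 [ 507. -407.   90.]
side 120 [ 490. -459.  120.]
red [ 388.50517494 -416.93861838    0.        ]
[ 501.1743435  -424.03968121   99.43672004]
```

Wrist underside is about z = 97 at (501,-424), leaving roughly 45 mm after lowering. The red bottle is over 100 mm away. Lowering now.

```bash
python3 - <<'E'
from h import *
_,_,p5,q5,z5,_=plan(BASE,CAP,SPOT,1,np.radians(50)-A,h=42)
move_l(L(p5+[0,0,6]),speed=80)
print(move_l(L(p5+[0,0,-4]),speed=15,contact_N=3),observe()["tcp_pos"]-p5)
set_gripper(0.62);wait(.2)
move_l(L(observe()["tcp_pos"]-85*z5),speed=150)
o=observe();print(o["t"],o["tcp_pos"],o["qpos"])
d={n:get_image(n) for n in("scene","side")}
cv2.imwrite("pics/placed.png",cv2.resize(np.hstack([d[n]["image"][130:300,270:450] for n in d]),None,fx=2.2,fy=2.2,interpolation=2)[:,:,::-1])
E
```

```text
True [ 0.0903925  -0.03308321  0.44832005]
12.725 [ 612.18589827 -304.32410892   72.98378867] [-0.84252949  0.98724386  1.29457605  1.27906455  1.50772196  2.42188761]
```

View pics/placed.png

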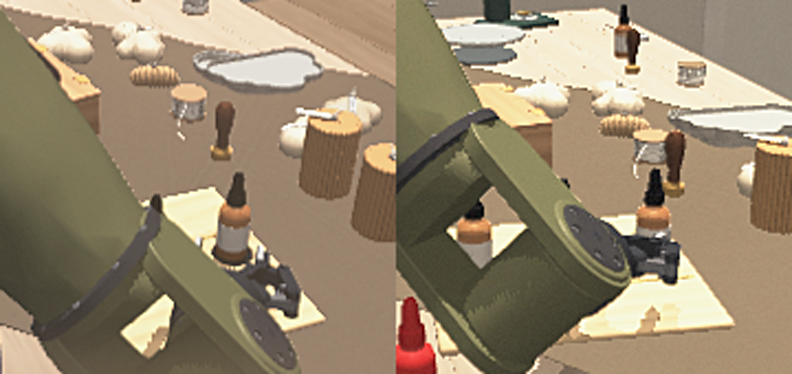

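Upright and centred on the spot in both views. Now I'll back off, lift, and look at the pull.

```bash
python3 - <<'E'
from h import *
q=np.array(observe()["qpos"]);goto_joints(L(q+[-.15,-.35,0,0,0,0]))
print(observe()["tcp_pos"])
reach([420,150,250],quat([0,-1,0],[0,0,-1]))
im,K,R,t=wristcam();pickle.dump((im,K,R,t),open("w2.pkl","wb"))
d=get_image("scene");pickle.dump(d,open("sc2.pkl","wb"));print(observe()["t"])
cv2.imwrite("pics/w2.png",np.vstack([im[:,:],cv2.resize(d["image"][190:300,250:450],(640,352))[::1,:,:]])[:,:,::-1][:600] if 0 else np.vstack([cv2.resize(im,(480,300)),cv2.resize(d["image"][200:300,260:420],(480,300))])[:,:,::-1])
E
```

```text
[ 567.19344983 -401.54236447  297.47589916]
15.975
```

View pics/w2.png

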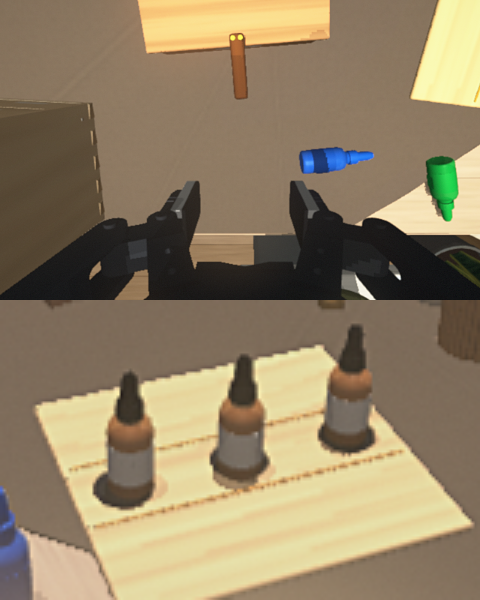

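All three bottles stand in line on their spots. In the wrist view the pull runs from the lid edge at about (237,50) to its tip at (240,98) in the half-size picture. There is a tall cabinet to the left.

```bash
python3 - <<'E'
from h import *
im,K,R,t=pickle.load(open("w2.pkl","rb"))
s=4/3
for n,p,z in(("tip",(240,97),82),("tipL",(234,98),82),("tipR",(246,98),82),("mid",(238.5,70),82),("rootscrew",(237,38),82),("edgeL",(147,50),71),("edgeR",(329,38),71),("cabR@z250",(97,105),250),("cabR@z150",(97,105),150)):print(n,ray(K,R,t,np.array(p)*s,z).round(1))
d=pickle.load(open("sc2.pkl","rb"))
for p in((160,168),(219,160)):print("cab",ray(d["mtx"],d["R"],d["t"],p,0).round())
for n,p in(("a",(347,445)),("b",(240,472)),("c",(131,496))):print(n,ray(d["mtx"],d["R"],d["t"],(260+p[0]/3,200+(p[1]-300)/3),8).round(0))
E
```

```text
tip [464.7 155.1  82. ]
tipL [463.6 161.9  82. ]
tipR [463.6 148.3  82. ]
mid [493.9 156.5  82. ]
rootscrew [526.5 157.9  82. ]
edgeL [515.7 259.   71. ]
edgeR [527.9  56.5  71. ]
cabR@z250 [473.3 221.7 250. ]
cabR@z150 [463.  279.1 150. ]
cab [265. 443.   0.]
cab [458. 417.   0.]
a [ 664. -249.    8.]
b [ 570. -239.    8.]
c [ 483. -225.    8.]
```

```bash
cat >> h.py <<'E'
B=np.radians(3.0);AX=np.array([np.cos(B),np.sin(B),0]);G=np.array([482.7,156.,76.]);HG=G+175.5*AX;HG[2]=63.
QP=quat([np.sin(B),-np.cos(B),0],[0,0,-1])
def arc(deg):
    th=np.radians(deg)+np.arctan2(13,175.5);return HG+176*(-np.cos(th)*AX+np.sin(th)*np.array([0,0,1]))+[0,0,-1]
E
python3 - <<'E'
from h import *
for a in(0,25,50):assert inverse_kinematics(L(arc(a)),QP) is not None
set_gripper(0.55,25)
reach(L(arc(0)+[0,0,80]),QP);move_l(L(arc(0)),speed=120)
f0=np.array(observe()["wrist_force"]);set_gripper(0,25);o=observe();print(o["grip_width"]*85,(o["wrist_force"]-f0).round(1))
for a in(5,10):
    move_l(L(arc(a)),speed=60);o=observe();print(a,o["t"],o["grip_width"]*85,(o["wrist_force"]-f0).round(1),np.round(o["moment"],2))
g=get_image("scene");s=get_image("side")
cv2.imwrite("pics/pull.png",cv2.resize(np.hstack([g["image"][100:210,200:360],s["image"][120:230,240:400]]),None,fx=2.4,fy=2.4,interpolation=2)[:,:,::-1])
E
```

```text
15.17902522417384 [-2.8 -8.6  7.2]
5 18.3417 15.498207061627909 [ 1.5 -7.7 -2.7] [-1.12 -0.18  0.31]
10 18.75 15.485087600920135 [ 2.4 -6.  -2. ] [-1.07 -0.14  0.33]
```

View pics/pull.png

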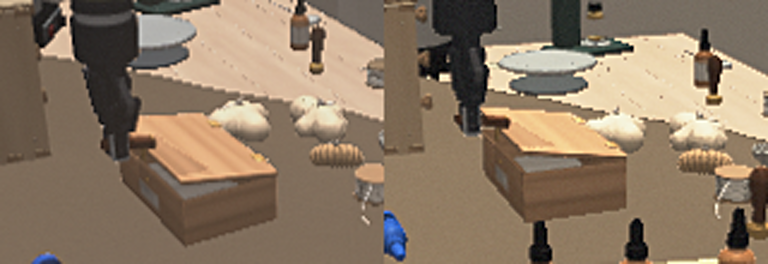

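The fingers hold the pull and the lid is opening (gap visible at the front, low forces), so I'll continue to 50°.

```bash
python3 - <<'E'
from h import *
for a in range(15,51,5):
    move_l(L(arc(a)),speed=60)
    o=observe();print(a,round(o["t"],1),round(o["grip_width"]*85,1),np.round(o["wrist_force"],1))
wait(.5)
g=get_image("scene");s=get_image("side")
cv2.imwrite("pics/open.png",cv2.resize(np.vstack([g["image"][60:300,190:430],s["image"][60:300,190:430]]),None,fx=1.25,fy=1.25,interpolation=2)[:,:,::-1])
E
```

```text
15 19.3 15.5 [ 1.6 -5.8 -2. ]
20 19.7 15.7 [ 0.  -6.1 -2.1]
25 20.1 15.6 [ 0.8 -6.  -1.5]
30 20.5 15.6 [ 0.1 -5.3 -0.4]
35 20.9 15.7 [-0.2 -4.5 -0.6]
40 21.3 15.5 [-1.6 -4.2  1.2]
45 21.7 15.7 [-1.2 -0.9  1.2]
50 22.1 15.6 [-2.   4.6 -0.4]
```

View pics/open.png

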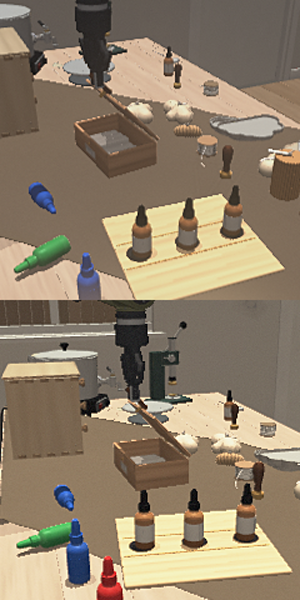

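```bash
python3 -c "
from station import *
o=observe();print(o['t'],o['tcp_pos'],o['grip_width']*85,o['joint_velocities']);hand_in()"
```

```text
22.7167 [555.0811907  160.13837532 204.67861153] 15.25143010466491 [-4.63029711e-05  2.77601479e-04  2.44765149e-04  5.42617104e-04
 -4.25800581e-05  8.40945515e-06]
the job is handed in; nothing more can be done
```

The fallen amber bottle is standing on the free far spot and has been let go. The near box's lid is held about 50 degrees open by its pull. I handed the job in at 22.7 s of robot time; no verdict is reported.

- **Bottles:** The last scene and side images show all three bottles upright and in line. My measured spacing from the middle bottle to the placed one agrees with the spot spacing to within about 2 mm. I never moved the hand stamp or the wick spool, and they look undisturbed.
- **Lid:** I followed an arc around the estimated hinge line to 50 degrees. The fingers still read a 15–16 mm opening, which matches the 16 mm pull, and the arm is still. I did not measure the lid angle separately; 50 degrees comes from the gripper's position and fits the last images.
- **Disagreement:** Base positions read from the scene camera sat about 10–13 mm further right than the wrist-camera ones, probably because I picked the base points slightly low. I used the wrist-camera positions, where the far and middle spots came out 95 mm apart as specified.

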